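# Tighten the sunken clamp screw with the hex key

## Task

Take the T-handle hex key out of its wooden stand and lower it into the bore of the rod clamp block. With only light pressure, turn it until it drops fully home in the hidden hex socket of the screw, then turn the screw clockwise (seen from above) and stop as soon as it comes up tight against its stop. Leave the key standing upright, fully home in the screw, let go of it, and leave the other things lying about where they are.

Things in the scene. Friction and masses are not known exactly. Their poses are not given: they have to be found in the camera images.
- hex_key: T-handle hex key, 0.3 kg: bright steel hexagonal shaft 19 mm across flats (21.9 across corners), the last 2 mm of its tip a round pilot 18 mm wide; black cross bar on top. Origin at the centre of the tip's end face, z up the shaft, x along the bar. Two flats face +x and -x; corners point to +y and -y. Starts upright in the wooden stand, its bar at various angles.
- key_handle (a point): centre of the key's cross bar, on the shaft axis 91 mm above the tip; axes as the key's. The bar spans 80 to 102 mm above the tip, is 92 mm long (x) and 16 mm wide (y): grip it across the 16 mm from above. Below it a black collar, 28 mm wide, from 66 to 80 mm.
- key_stand: plain wooden block 70 x 70 x 45 mm, fixed to the table; origin at the centre of its underside. A round hole of 27 mm diameter, 37 mm deep, open at the top in its centre, holds the key (tip 8 mm above the table).
- clamp_block: split clamp block of bare aluminium, 96 (x) x 62 (y) x 60 mm high, on a foot 106 mm wide (y), 12 mm high with four small cap screws, fixed to the table; a level steel rod, 20 mm thick, 170 mm long, runs through it along y (axis at x +26 mm, 40 mm high). Origin at the centre of its underside. The upright bore is at x -20 mm, y 0, open at the top.
- bore_mouth (a point): centre of the bore's mouth on the block's top face, 60 mm above the table; axes as the block's. The bore is round, 23 mm wide, with a 4 mm chamfer at the mouth, and 24 mm deep down to the screw. The key is home with its tip 38 mm below this point (bar's centre 53 mm above it).
- clamp_screw (a joint): turn of the screw in rad, growing clockwise seen from above; starts between 0 and 0.2, hard stop (tight) at 0.6. Stiff: about 0.15 N m of friction all the way, so it stays where left and does not turn when the key only rubs on its rim. 0 is not tied to any direction of the socket's flats.
- driver_red: slim screwdriver 156 mm long lying at the back; bystander. Origin under its centre.
- screw_rim (a point): centre of the flat rim of the screw's hex socket in the bore, 24 mm below the mouth; the socket is 20 mm across flats and 14 mm deep. Axes are the block's and tell nothing of the flats' direction, which is unknown: the key fits every 60 degrees and enters within about 5 degrees of the match; else it rests here, the pilot 2 mm below this point.
- glue_tube: black tube of glue, about 37 x 136 x 24 mm, lying on the mat; bystander. Origin under its centre.
- flux_brush: small metal-handled brush, 16 x 127 x 9 mm, lying on the mat; bystander. Origin under its centre.
- masking_tape: roll of masking tape 100 mm across and 25 mm high, lying at the back right; bystander. Origin under its centre.
- marker: marker pen 135 mm long lying at the front edge, right; bystander. Origin under its centre.

How it is judged:
On the way, in this order (a step that is already met when the one before it is completed fails the run):
1. the key is drawn clear of the stand (tip higher than 50 mm above the table, key more than 50 mm aside from the stand's middle) (height (world z) of hex_key above 0.05 m and horizontal distance between hex_key and key_stand above 0.05 m), for 0.1 s.
2. the key is fully home in the screw's socket (tip at least 34 mm below the bore's mouth) before the screw is tight (z of hex_key in the frame of bore_mouth below -0.034 m and horizontal distance between hex_key and bore_mouth below 0.004 m and value of joint clamp_screw below 0.5 rad), for 0.1 s.
3. the screw is tight (turned to at least 0.56 rad) with the key home (value of joint clamp_screw above 0.56 rad and z of hex_key in the frame of bore_mouth below -0.034 m), for 0.1 s.
At the end, for the whole second after the job is handed in: The screw is turned to at least 0.56 rad (its stop is at 0.6); the key stands released and still in the screw, its tip at least 34 mm below the bore's mouth (home is 38) and within 4 mm of its axis, tilted less than 0.12 rad (all of step 3 and horizontal distance between hex_key and bore_mouth below 0.004 m and angle between hex_key's own z axis and vertical below 0.12 rad and linear speed of hex_key below 0.02 m/s); the robot touches nothing.
It fails at once if the key is forced down: before it is home it presses on the screw with more than 30 N (not (z of hex_key in the frame of bore_mouth below -0.034 m) and contact force between hex_key and clamp_screw above 30 N).
It fails at once if the screw is overtightened: the key, home in the screw, bears on it with more than 90 N (tightening needs about 20 N) (z of hex_key in the frame of bore_mouth below -0.034 m and contact force between hex_key and clamp_screw above 90 N).
It fails at once if the key bears on the clamp block with more than 30 N (contact force between hex_key and clamp_block above 30 N).
It fails at once if a bystander is pushed more than 30 mm (distance of any of glue_tube, flux_brush, masking_tape, driver_red, marker from where it was at the start of the episode above 0.03 m).
It also fails if it takes over 69 s, if anything falls off the work surface, if the arm or the gripper's body presses on something with over 40 N, if the wrist force passes 120 N, or if a joint passes its speed limit or range.

## Robot

A 7-joint arm with a two-finger parallel gripper is mounted at the origin on a cart in front of the work surface, level with it; the furniture and walls round the work are solid. World frame = base frame: x ahead of the robot, y to its left, z up, the work surface at z = 0. Lengths are in m, angles in rad, forces in N, time in s.
With the tool pointing down it reaches from about 0.425 to 0.875 m from the base axis. Payload 4.7 kg.
Tool frame: the origin (TCP) lies midway between the tips of the shut fingers; the grasp point (between the pads) lies 19 mm behind it (ctrl.grip_point_offset is the distance from the TCP to the grasp point, in m); z points along the fingers, y is the line along which they close (so a half turn about z gives the same grasp; the last joint's range is limited). The gripper opens to 87 mm and grips with 3 to 60 N. Pads are 19 mm wide; open, the fingers measure 117 mm over their backs; the gripper's body (75 mm by 190 mm) begins 51 mm behind the grasp point.
Start: joints at [-1.162, 0.321, -0.07, 1.45, 0.023, 1.371, -0.057], TCP at [0.25, 0.6, 0.223] pointing down, gripper open.
Joint ranges: [-2.86, 2.86], [-0.3, 2.09], [-1.38, 1.24], [0.06, 2.45], [-1.56, 4.7], [0.09, 2.05], [-2.69, 2.69]. Speed limits (rad/s): [2.57, 2.57, 3.14, 3.14, 3.14, 3.14, 3.14].

## Interface

Orientations are given as a rotation vector (axis times angle).
In Python, from bench import ctrl gives the robot as it stands.
- The arm moves only by the tool move_arm, never from a script. Its argument "increments" is text: rows parted by semicolons, each of 7 numbers parted by spaces: the shift along the world's x, y, z in mm, then the turn, a rotation vector about the world's x, y, z in degrees, then the closure in counts, from 0 (fully open) to 255 (shut). A call has exactly 8 rows; each row shifts and turns the commanded pose from where the row before left it; what a row does not reach is not made up. A row lasts 1/12 s, in which the tool goes at most 41.7 mm and 7.16 degrees, less where a joint would pass 70% of its speed; a pose out of reach is approached as far as the arm can. A call with a gripper value outside its range is refused whole. The fingers move at their own pace and stop on an object; "grip_force" is the grip in N (left out, the last holds). Time passes only in rows, so rows that do not move let the fingers close, or fill a call up. It gives the time, the measured TCP pose, the force, the opening and the grip force at its end, in the units of the state.
- ctrl.get_state(): the state, without advancing time (a new reading comes with each control period).
- ctrl.get_image(name): name is "side" or "top"; returns a dict with "frame" (480x640x3 uint8, red, green, blue), "depth" (480x640 float32, m along the optical axis (not along the pixel's ray), 0 where there is no reading), "fx", "fy", "cx", "cy" (pixels), "k1" (the pictures are not rectified: a ray, as slopes to the right and down, at radius r is drawn at 1 + k1 r^2 times it, then the intrinsics apply), "position" and "orientation" of the camera in the world. Camera axes: x right, y down, z forward; pixel columns grow to the right and rows downward; lengths in m; the calibration is good to about 2 mm. A picture is of the moment at which its call begins.
- ctrl.close_job(): hands the job in; it is judged then, once.
Trained networks look in a picture, given as the dict that the camera call returned (one of the last four; its "shot" number tells which), for a name from the list of things; names that differ only in an ending like _2 or _b are one class to them, and where a whole thing is asked for, a point or a joint stands for the part that bears it (a point fixed in the world has none). Each returns a list of dicts, best first, with "score" (0 to 1); they miss things now and then, are a little off and sometimes report something else, mostly with a low value. They report only what shows in the picture. A call takes as long as a camera call.
- ctrl.find_in(target, picture): "centre" ([x, y, z] in m, in world coordinates, good to about 4 mm: the middle of the surface that is visible of it).
- ctrl.silhouettes(target, picture): "region" (480x640 bool, what is visible of it).
The state is a dict: "time": time; "joint_positions": joint angles; "qd": joint speeds; "joint_torque": joint torques, N m; "position": TCP position; "tool_rot": TCP orientation; "ft_force": force on the tool from outside, world axes, zero at the start; "torque": the same for the moment, N m; "grip_width": opening from 0.0 (shut) to 1.0 (fully open); "grip_force": force on a finger pad.
Only numpy, scipy, OpenCV 4.12 (cv2) and the standard library are available. Lean on these libraries where they do the work, as an engineer would, in place of code of your own. Each camera call takes 0.05 s, during which the arm holds its last target. There are 200 camera calls.

## Working session

There is one attempt and no reset: what is moved stays moved. The work goes in short steps, Python scripts to look and compute and a tool call to move; the robot and the scene stay as the last step left them, time stands still between calls to the robot, and variables do not carry over. Pictures are saved under pics/ and viewed, at most 10 in all, crops included, and the job is handed in when it is done.

Besides the shell and the picture viewer there is one more tool, called after ">>>" by a JSON object that holds its "op" and its "data". move_arm: Moves the arm, as the interface text tells. Its arguments: {"type":"object","properties":{"increments":{"type":"string"},"grip_force":{"type":"number"}},"required":["increments"]}

```bash
mkdir -p pics; ls; cat > h.py <<'E'
import numpy as np, cv2
from scipy.spatial.transform import Rotation as R
from bench import ctrl
def rot(o):
    o=np.array(o,float)
    return o if o.shape==(3,3) else (R.from_rotvec(o).as_matrix() if o.size==3 else R.from_quat(o).as_matrix())
def cloud(p):
    K=np.array([[p['fx'],0,p['cx']],[0,p['fy'],p['cy']],[0,0,1.]])
    v,u=np.mgrid[0:480,0:640]
    n=cv2.undistortPoints(np.stack([u,v],-1).reshape(-1,1,2).astype(float),K,np.array([p['k1'],0,0,0.])).reshape(480,640,2)
    d=p['depth']
    c=np.dstack([n*d[...,None],d])
    return c@rot(p['orientation']).T+np.array(p['position'])
def save(p,f,crop=None,s=1):
    im=p['frame'][...,::-1]
    if crop: im=im[crop[1]:crop[3],crop[0]:crop[2]]
    cv2.imwrite('pics/'+f,cv2.resize(im,None,fx=s,fy=s))
E
python3 - <<'E'
from h import *
np.set_printoptions(precision=4,suppress=True)
s=ctrl.get_state(); print(s)
for n in ['top','side']:
    p=ctrl.get_image(n); save(p,n+'0.png'); C=cloud(p)
    print(n,p['position'],p['orientation'],p['fx'],p['k1'])
    for t in ['hex_key','key_stand','clamp_block','driver_red','glue_tube','flux_brush','masking_tape','marker']:
        f=ctrl.find_in(t,p); print(t,[(np.round(x['centre'],4),round(x['score'],2)) for x in f[:2]])
E
```

```text
pics
{'time': 0.0, 'joint_positions': array([-1.1619,  0.3218, -0.0701,  1.4517,  0.0226,  1.3708, -0.0569]), 'qd': array([ 0.0011,  0.001 ,  0.0004, -0.0019, -0.0009, -0.0007,  0.0004]), 'joint_torque': array([  0.0003, -49.1287,  -0.4035, -31.2523,  -0.0638,   0.0437,
         0.0002]), 'position': array([0.2499, 0.5995, 0.2215]), 'tool_rot': array([-0.6161, -3.0803,  0.003 ]), 'ft_force': array([-0.212 ,  0.0938,  0.1546]), 'torque': array([ 0.0351,  0.    , -0.0057]), 'grip_force': 0.0, 'grip_width': 0.9977450033686677}
top [ 0.348  -0.0047  0.9189] [-1.9802  2.2205 -0.2529] 436.20412919063756 -0.09139885519155126
hex_key [(array([ 0.4975, -0.1801,  0.1086]), 0.58)]
key_stand [(array([ 0.4959, -0.1641,  0.0456]), 0.62), (array([0.5315, 0.1665, 0.0535]), 0.62)]
clamp_block [(array([0.5339, 0.1702, 0.0581]), 0.61)]
driver_red [(array([ 0.6957, -0.0536,  0.0138]), 0.81), (array([0.5269, 0.1662, 0.0548]), 0.67)]
glue_tube [(array([0.5734, 0.0413, 0.0098]), 0.83)]
flux_brush [(array([ 0.4263, -0.0077,  0.005 ]), 0.48)]
masking_tape [(array([ 0.6986, -0.1598,  0.0238]), 0.86)]
marker [(array([ 0.344 , -0.2076,  0.0092]), 0.76)]
side [0.3804 0.7028 0.5543] [-0.273   2.6804 -1.4396] 477.0806407787355 -0.014389738729721437
hex_key [(array([ 0.499 , -0.1743,  0.0979]), 0.94)]
key_stand [(array([ 0.4907, -0.1579,  0.0426]), 0.69)]
clamp_block [(array([0.528 , 0.2001, 0.0473]), 0.67), (array([0.569 , 0.0391, 0.0132]), 0.66)]
driver_red []
glue_tube [(array([0.5684, 0.042 , 0.0138]), 0.84)]
flux_brush [(array([ 0.4237, -0.0071,  0.0036]), 0.75)]
masking_tape [(array([ 0.698 , -0.1458,  0.0202]), 0.92)]
marker [(array([ 0.3409, -0.1985,  0.0095]), 0.79)]
```

View pics/top0.png

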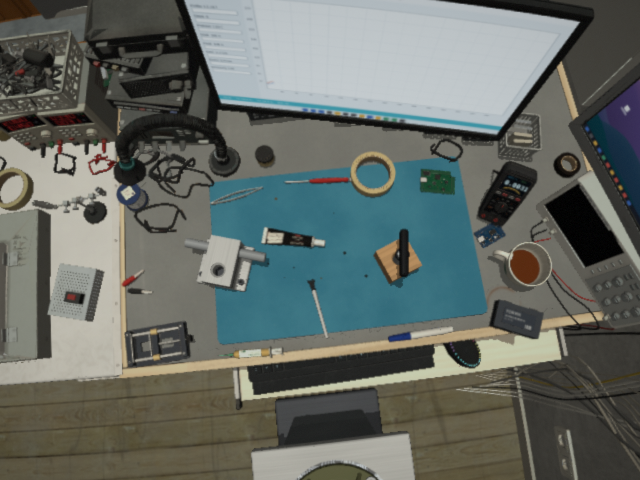

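```bash
python3 - <<'E'
from h import *
np.set_printoptions(precision=4,suppress=True)
p=ctrl.get_image('top'); C=cloud(p)
def rect(m):
    q=C[m]; r=cv2.minAreaRect((q[:,:2]*1000).astype(np.float32)); return r,len(q),np.median(q[:,2])
near=lambda x,y,r:np.hypot(C[...,0]-x,C[...,1]-y)<r
d=p['depth']>0
for t,a in [('bar',near(.4975,-.18,.09)&(C[...,2]>.095)&d),('standtop',near(.4975,-.18,.07)&(abs(C[...,2]-.045)<.007)&d),('blocktop',near(.533,.17,.08)&(abs(C[...,2]-.060)<.005)&d)]:
    print(t,rect(a))
    cv2.imwrite(f'pics/m_{t}.png',a.astype(np.uint8)*255)
    vs,us=np.where(a); print(us.min(),us.max(),vs.min(),vs.max())
E
```

```text
bar (((496.90625, -182.15548706054688), (16.9593448638916, 91.19969940185547), 81.06973266601562), 455, np.float64(0.10860952016832592))
399 408 229 276
standtop (((497.6422119140625, -182.32150268554688), (70.4662094116211, 71.10975646972656), 20.56780433654785), 744, np.float64(0.04501540087282341))
375 421 239 280
blocktop (((531.8220825195312, 178.04478454589844), (63.9002799987793, 97.51761627197266), 72.0508041381836), 1371, np.float64(0.05950617662934776))
199 240 235 286
```

The top picture shows the key in its stand at about (403, 253), with the bar nearly vertical in the image. The clamp block is at (225, 263), with its bore at (218, 268) on the robot's side. The rod is beyond the bore and the path between key and bore is open.

```bash
python3 - <<'E'
from h import *
np.set_printoptions(precision=4,suppress=True)
p=ctrl.get_image('top'); C=cloud(p); d=p['depth']>0
m=(np.hypot(C[...,0]-.532,C[...,1]-.178)<.07)&(abs(C[...,2]-.060)<.0025)&d
m=m.astype(np.uint8)
cs,h=cv2.findContours(m,cv2.RETR_CCOMP,cv2.CHAIN_APPROX_NONE)
for c,hh in zip(cs,h[0]):
    if hh[3]>=0 and len(c)>12:
        q=C[c[:,0,1],c[:,0,0]][:,:2]*1000; print('hole',len(c),cv2.minEnclosingCircle(q.astype(np.float32)), q.mean(0), c[:,0].mean(0))
# project predicted bore
th=np.radians(-18)
print('pred',np.array([531.8,178.])-20*np.array([np.cos(th),np.sin(th)]))
save(p,'crop1.png',(180,215,440,305),3)
s=ctrl.get_state(); print(rot(s['tool_rot']))
p=ctrl.get_image('side'); C=cloud(p); d=p['depth']>0
for x,y,z in [(.532,.178,.06),(.4976,-.1823,.045),(.497,-.182,.1095)]:
    a=(np.hypot(C[...,0]-x,C[...,1]-y)<.07)&(abs(C[...,2]-z)<.004)&d
    r=cv2.minAreaRect((C[a][:,:2]*1000).astype(np.float32)); print(r,a.sum(),np.median(C[a][:,2]))
E
```

```text
hole 48 ((510.35516357421875, 184.6716766357422), 17.808809280395508) [510.7592 184.2823] [217.5208 270.4583]
pred [512.7789 184.1803]
[[-0.9231  0.3846  0.0001]
 [ 0.3846  0.9231  0.0001]
 [-0.      0.0001 -1.    ]]
((531.5133056640625, 178.80238342285156), (65.60507202148438, 97.50592041015625), 73.04068756103516) 1800 0.06047011054386883
((497.9713134765625, -182.30502319335938), (70.6224136352539, 76.28026580810547), 21.01318359375) 530 0.04623378358945773
((497.9153747558594, -180.25563049316406), (16.643653869628906, 90.97444152832031), 81.73074340820312) 218 0.11003946816836774
```

View pics/crop1.png

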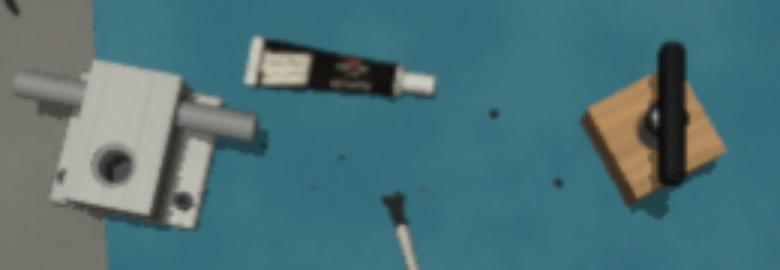

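The crop shows the round bore at crop pixel (115, 163), near (0.512, 0.1845). The bar lies across the stand's hole and points about -8.6°. I'll move above the key now.

>>> {"op": "move_arm", "data": {"increments": "28 -28 0 0 0 1.75 0;28 -28 0 0 0 1.75 0;28 -28 0 0 0 1.75 0;28 -28 0 0 0 1.75 0;28 -28 0 0 0 1.75 0;28 -28 0 0 0 1.75 0;28 -28 0 0 0 1.75 0;28 -28 0 0 0 1.75 0", "grip_force": 40}}

```text
time: 1.72
position: [0.4752, 0.3745, 0.2229]
tool_rot: [0.234, 3.132, 0.001]
ft_force: [0.3, 0.5, -0.1]
grip_width: 0.999
grip_force: 0.0
```

>>> {"op": "move_arm", "data": {"increments": "3 -40 -4 0 0 0 0;3 -40 -4 0 0 0 0;3 -40 -4 0 0 0 0;3 -40 -4 0 0 0 0;3 -40 -4 0 0 0 0;3 -40 -4 0 0 0 0;3 -40 -4 0 0 0 0;3 -40 -4 0 0 0 0"}}

```text
time: 2.38
position: [0.4979, 0.0542, 0.1908]
tool_rot: [0.236, 3.132, 0.001]
ft_force: [1.1, -0.2, -0.5]
grip_width: 0.996
grip_force: 0.0
```

>>> {"op": "move_arm", "data": {"increments": "0 -39 -5 0 0 0 0;0 -39 -5 0 0 0 0;0 -39 -5 0 0 0 0;0 -39 -5 0 0 0 0;0 -39 -5 0 0 0 0;0 -39 -5 0 0 0 0;0 0 0 0 0 0 0;0 0 0 0 0 0 0"}}

```text
time: 3.05
position: [0.4972, -0.1809, 0.1605]
tool_rot: [-0.245, -3.132, 0.001]
ft_force: [-0.3, 0.5, 0.3]
grip_width: 0.998
grip_force: 0.0
```

>>> {"op": "move_arm", "data": {"increments": "0 0 -14 0 0 0 0;0 0 -14 0 0 0 0;0 0 -14 0 0 0 0;0 0 -14 0 0 0 0;0 0 -13 0 0 0 0;0 0 0 0 0 0 0;0 0 0 0 0 0 130;0 0 0 0 0 0 160"}}

```text
time: 3.72
position: [0.4988, -0.1772, 0.0924]
tool_rot: [0.234, 3.132, 0.0]
ft_force: [-0.4, 0.4, 1.0]
grip_width: 0.923
grip_force: 0.0
```

>>> {"op": "move_arm", "data": {"increments": "0 0 0 0 0 0 190;0 0 0 0 0 0 210;0 0 0 0 0 0 230;0 0 0 0 0 0 255;0 0 0 0 0 0 255;0 0 0 0 0 0 255;0 0 0 0 0 0 255;0 0 0 0 0 0 255"}}

```text
time: 4.38
position: [0.498, -0.178, 0.0916]
tool_rot: [0.236, 3.133, 0.0]
ft_force: [-0.3, 0.1, 1.0]
grip_width: 0.324
grip_force: 0.0
```

>>> {"op": "move_arm", "data": {"increments": "0 0 0 0 0 0 255;0 0 0 0 0 0 255;0 0 0 0 0 0 255;0 0 0 0 0 0 255;0 0 0 0 0 0 255;0 0 0 0 0 0 255;0 0 0 0 0 0 255;0 0 0 0 0 0 255"}}

```text
time: 5.05
position: [0.498, -0.178, 0.0916]
tool_rot: [0.236, 3.133, 0.0]
ft_force: [-0.1, 0.2, -0.6]
grip_width: 0.18
grip_force: 39.8
```

>>> {"op": "move_arm", "data": {"increments": "0 0 6 0 0 0 255;0 0 12 0 0 0 255;0 0 15 0 0 0 255;0 0 15 0 0 0 255;0 0 15 0 0 0 255;0 0 15 0 0 0 255;0 0 7 0 0 0 255;0 0 0 0 0 0 255"}}

```text
time: 5.72
position: [0.4993, -0.1784, 0.179]
tool_rot: [0.236, 3.129, -0.0]
ft_force: [0.8, -0.8, -2.6]
grip_width: 0.182
grip_force: 39.8
```

```bash
python3 - <<'E'
from h import *
s=ctrl.get_state();print(s['position'],s['grip_width'],s['ft_force'])
p=ctrl.get_image('side'); save(p,'side1.png'); C=cloud(p); d=p['depth']>0
a=(np.hypot(C[...,0]-.498,C[...,1]+.18)<.08)&(C[...,2]>.05)&(C[...,2]<.21)&d
for z in np.arange(.07,.2,.012):
    b=a&(abs(C[...,2]-z)<.004); 
    if b.sum(): q=C[b];print(round(z,3),b.sum(),q.mean(0).round(4),np.ptp(q,0).round(3))
E
```

```text
[ 0.49926854 -0.17842807  0.17897842] 0.18163308705940853 [ 0.8399335  -0.82392264 -2.61763854]
0.094 5 [ 0.5021 -0.1763  0.097 ] [0.015 0.005 0.001]
0.106 31 [ 0.4992 -0.1742  0.1062] [0.018 0.013 0.007]
0.118 32 [ 0.4995 -0.1732  0.1183] [0.018 0.013 0.007]
0.13 35 [ 0.4992 -0.1734  0.1297] [0.019 0.011 0.008]
0.142 38 [ 0.4988 -0.1732  0.1416] [0.02  0.016 0.008]
0.154 40 [ 0.4987 -0.1725  0.1539] [0.02  0.014 0.008]
0.166 46 [ 0.4982 -0.1689  0.1659] [0.026 0.015 0.007]
0.178 105 [ 0.4985 -0.1696  0.1789] [0.089 0.02  0.008]
0.19 175 [ 0.4967 -0.1685  0.1901] [0.089 0.021 0.008]
```

View pics/side1.png

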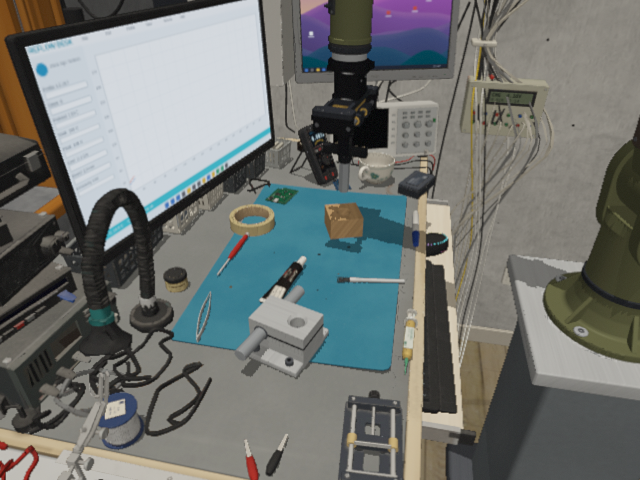

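The picture shows the key lifted clear and hanging straight at about (345, 175), above the empty stand at (343, 220). The way to the block's bore at (298, 322) is free.

>>> {"op": "move_arm", "data": {"increments": "1 15 1 0 0 0 255;1 25 1 0 0 0 255;1 30 1 0 0 0 255;1 30 1 0 0 0 255;1 30 1 0 0 0 255;1 30 1 0 0 0 255;1 30 0 0 0 0 255;1 30 0 0 0 0 255"}}

```text
time: 6.43
position: [0.5051, 0.0434, 0.1815]
tool_rot: [-0.236, -3.131, 0.001]
ft_force: [1.0, -0.2, -2.0]
grip_width: 0.179
grip_force: 39.8
```

>>> {"op": "move_arm", "data": {"increments": "1 30 0 0 0 0 255;1 30 0 0 0 0 255;1 30 0 0 0 0 255;1 25 0 0 0 0 255;1 18 0 0 0 0 255;1 10 0 0 0 0 255;0 0 0 0 0 0 255;0 0 0 0 0 0 255"}}

```text
time: 7.1
position: [0.5117, 0.184, 0.1817]
tool_rot: [-0.236, -3.132, 0.003]
ft_force: [0.2, -0.4, -2.5]
grip_width: 0.18
grip_force: 39.8
```

```bash
python3 - <<'E'
from h import *
s=ctrl.get_state();print(s['position'],s['grip_width'],s['ft_force'])
p=ctrl.get_image('side'); save(p,'side2.png',(200,150,420,400),2.4); C=cloud(p); d=p['depth']>0
a=(np.hypot(C[...,0]-.512,C[...,1]-.18)<.08)&(C[...,2]>.08)&(C[...,2]<.21)&d
for z in np.arange(.082,.2,.012):
    b=a&(abs(C[...,2]-z)<.006); 
    if b.sum(): 
        q=C[b];lo,hi=np.percentile(q,[3,97],axis=0);print(round(z,3),b.sum(),q.mean(0).round(4),lo.round(4),hi.round(4))
m=((np.hypot(C[...,0]-.532,C[...,1]-.178)<.07)&(abs(C[...,2]-.060)<.003)&d).astype(np.uint8)
print(cv2.minAreaRect((C[m>0][:,:2]*1000).astype(np.float32)))
cs,h=cv2.findContours(m,cv2.RETR_CCOMP,cv2.CHAIN_APPROX_NONE)
for c,hh in zip(cs,h[0]):
    if hh[3]>=0 and len(c)>12:
        q=C[c[:,0,1],c[:,0,0]][:,:2]*1000; print('hole',len(c),cv2.minEnclosingCircle(q.astype(np.float32)), q.mean(0), c[:,0].mean(0))
p=ctrl.get_image('top'); save(p,'top2.png',(170,200,310,310),5)
E
```

```text
[0.5117202  0.18399141 0.18173519] 0.179806280170478 [ 0.244014   -0.44386792 -2.49059872]
0.094 2 [0.5077 0.1878 0.0986] [0.5054 0.186  0.0983] [0.5101 0.1897 0.0988]
0.106 90 [0.5103 0.1882 0.1063] [0.502  0.1802 0.1007] [0.5215 0.1923 0.1116]
0.118 95 [0.51   0.1885 0.1181] [0.5019 0.1799 0.1126] [0.5211 0.1923 0.1232]
0.13 96 [0.51   0.1888 0.13  ] [0.5019 0.1798 0.1246] [0.5207 0.1927 0.1356]
0.142 106 [0.5099 0.1889 0.1421] [0.5017 0.1801 0.1362] [0.5206 0.1932 0.1477]
0.154 108 [0.5101 0.1888 0.1541] [0.5019 0.1791 0.1486] [0.5215 0.1932 0.1595]
0.166 83 [0.5094 0.1922 0.1669] [0.4989 0.185  0.1603] [0.521  0.1967 0.1716]
0.178 166 [0.5094 0.1927 0.1789] [0.4723 0.1834 0.1725] [0.5501 0.1994 0.1838]
0.19 435 [0.5065 0.1938 0.1898] [0.4675 0.1844 0.1846] [0.5524 0.2009 0.1954]
((531.08203125, 178.22694396972656), (64.97811126708984, 98.32637786865234), 72.62886047363281)
hole 45 ((512.1280517578125, 185.7379608154297), 15.472355842590332) [511.83692217 185.54224555] [297.04444444 321.33333333]
```

View pics/side2.png

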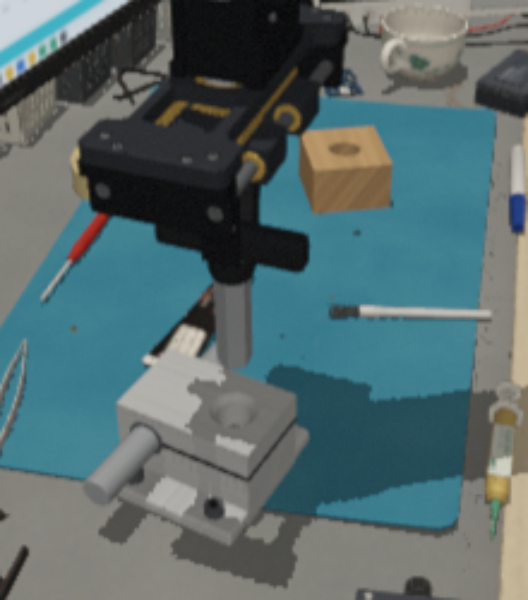

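The key hangs upright above the bore mouth: tip at crop pixel (235, 365), mouth at (234, 410). Next I'll fit the shaft axis.

```bash
python3 - <<'E'
from h import *
from scipy.optimize import least_squares
for n in ['side','side','top']:
    p=ctrl.get_image(n); C=cloud(p); d=p['depth']>0
    a=(np.hypot(C[...,0]-.512,C[...,1]-.184)<.022)&(C[...,2]>.102)&(C[...,2]<.158)&d
    if a.sum()<30: print(n,a.sum());continue
    q=C[a]
    f=lambda v:(np.hypot(q[:,0]-v[0]-v[2]*(q[:,2]-.1),q[:,1]-v[1]-v[3]*(q[:,2]-.1))-.0103)
    r=least_squares(f,[.512,.182,0,0],loss='soft_l1',f_scale=.001,x_scale=[.01,.01,.1,.1]); print(n,len(q),r.x.round(4),np.std(r.fun).round(4))
    m=((np.hypot(C[...,0]-.532,C[...,1]-.178)<.07)&(abs(C[...,2]-.060)<.0025)&d).astype(np.uint8)
    cs,h=cv2.findContours(m,cv2.RETR_CCOMP,cv2.CHAIN_APPROX_NONE)
    for c,hh in zip(cs,h[0]):
      if hh[3]>=0 and len(c)>20:
        q=C[c[:,0,1],c[:,0,0]][:,:2]*1000;r=least_squares(lambda v:np.hypot(*(q-v).T)-15.9,[512,184],loss='soft_l1');print('hole',r.x,np.std(r.fun))
E
```

```text
side 460 [0.5123 0.1794 0.0015 0.0213] 0.0008
hole [510.55259958 186.07280049] 1.108600032349994
side 463 [5.125e-01 1.794e-01 4.000e-04 2.220e-02] 0.0008
hole [511.42131189 185.97736897] 1.4271617337085039
top 13
```

>>> {"op": "move_arm", "data": {"increments": "-0.5 2.5 0 0 0 0 255;0 2.5 -5 0 0 0 255;0 0 -8 0 0 0 255;0 0 -8 0 0 0 255;0 0 -7 0 0 0 255;0 0 -4 0 0 0 255;0 0 0 0 0 0 255;0 0 0 0 0 0 255"}}

```text
time: 8.02
position: [0.5113, 0.1898, 0.1501]
tool_rot: [-0.236, -3.132, 0.001]
ft_force: [0.6, 0.8, -2.3]
grip_width: 0.186
grip_force: 39.8
```

```bash
python3 - <<'E'
from h import *
from scipy.optimize import least_squares
s=ctrl.get_state();print(s['position'],s['ft_force'],rot(s['tool_rot'])[:,2])
for n in ['side']:
    p=ctrl.get_image(n); C=cloud(p); d=p['depth']>0
    save(p,'side3.png',(255,255,345,355),6)
    a=(np.hypot(C[...,0]-.512,C[...,1]-.189)<.022)&(C[...,2]>.072)&(C[...,2]<.126)&d
    q=C[a]
    f=lambda v:(np.hypot(q[:,0]-v[0]-v[2]*(q[:,2]-.068),q[:,1]-v[1]-v[3]*(q[:,2]-.068))-.0101)
    r=least_squares(f,[.512,.185,0,0],loss='soft_l1',f_scale=.001,x_scale=[.01,.01,.1,.1]); print(n,len(q),r.x.round(4),np.std(r.fun).round(4))
    # project mouth circle candidates for overlay
E
```

```text
[0.51132518 0.18983398 0.1500967 ] [ 0.63518718  0.83372627 -2.25681355] [-7.25299561e-04 -4.16046042e-04 -9.99999650e-01]
side 416 [0.5112 0.1866 0.0072 0.0241] 0.0008
```

View pics/side3.png

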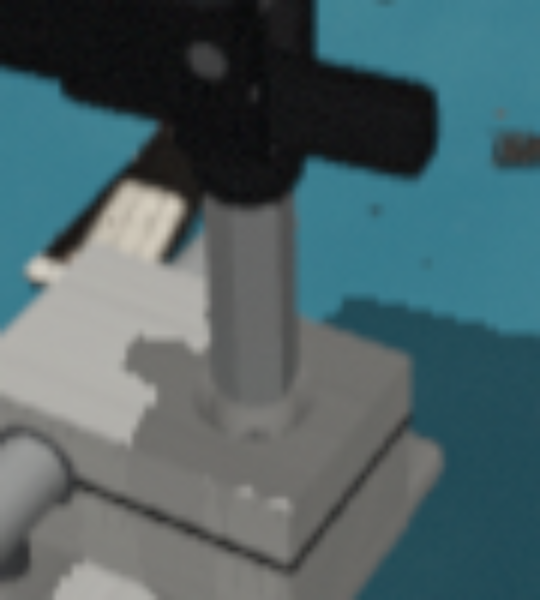

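The picture shows the tip over the mouth (crop centre (252, 398)). Allowing for height, the tip sits about 1.7 mm too far toward the camera (+y). I'll correct that and enter gently.

>>> {"op": "move_arm", "data": {"increments": "0.4 -1.7 0 0 0 0 255;0 0 -2 0 0 0 255;0 0 -2 0 0 0 255;0 0 -2 0 0 0 255;0 0 -2 0 0 0 255;0 0 -1.5 0 0 0 255;0 0 -1.5 0 0 0 255;0 0 0 0 0 0 255"}}

```text
time: 8.73
position: [0.5119, 0.1881, 0.1392]
tool_rot: [-0.236, -3.133, 0.001]
ft_force: [0.5, -1.4, -3.2]
grip_width: 0.184
grip_force: 39.8
```

Tip at about 0.0555, no contact force. I'll go on.

>>> {"op": "move_arm", "data": {"increments": "0 0 -1 0 0 0 255;0 0 -1 0 0 0 255;0 0 -1 0 0 0 255;0 0 -1 0 0 0 255;0 0 -1 0 0 0 255;0 0 -1 0 0 0 255;0 0 -1 0 0 0 255;0 0 0 0 0 0 255"}}

```text
time: 9.4
position: [0.5119, 0.1881, 0.1324]
tool_rot: [0.236, 3.133, -0.0]
ft_force: [0.6, -1.5, -2.9]
grip_width: 0.181
grip_force: 39.8
```

>>> {"op": "move_arm", "data": {"increments": "0 0 -2 0 0 0 255;0 0 -2 0 0 0 255;0 0 -2 0 0 0 255;0 0 -2 0 0 0 255;0 0 -1.5 0 0 0 255;0 0 -1.5 0 0 0 255;0 0 -1 0 0 0 255;0 0 0 0 0 0 255"}}

```text
time: 10.07
position: [0.5119, 0.1881, 0.1203]
tool_rot: [-0.236, -3.133, 0.0]
ft_force: [0.8, -1.9, -2.3]
grip_width: 0.184
grip_force: 39.8
```

>>> {"op": "move_arm", "data": {"increments": "0 0 -0.8 0 0 0 255;0 0 -0.8 0 0 0 255;0 0 -0.6 0 0 0 255;0 0 -0.5 0 0 0 255;0 0 -0.4 0 0 0 255;0 0 0 0 0 0 255;0 0 0 0 0 0 255;0 0 0 0 0 0 255"}}

```text
time: 10.73
position: [0.512, 0.1881, 0.1176]
tool_rot: [0.236, 3.133, -0.0]
ft_force: [-0.3, -3.9, 0.4]
grip_width: 0.18
grip_force: 39.9
```

>>> {"op": "move_arm", "data": {"increments": "0 -0.5 0 0 0 0 255;0 0 -0.2 0 0 0 255;0 0 -0.2 0 0 0 255;0 0 0 0 0 0 255;0 0 0 0 0 0 255;0 0 0 0 0 0 255;0 0 0 0 0 0 255;0 0 0 0 0 0 255"}}

```text
time: 11.4
position: [0.5121, 0.1879, 0.1173]
tool_rot: [0.236, 3.132, 0.001]
ft_force: [-0.2, -3.7, 3.0]
grip_width: 0.181
grip_force: 39.9
```

>>> {"op": "move_arm", "data": {"increments": "0 -0.3 0 0 0 -1.2 255;0 0 0 0 0 -1.2 255;0 0 0 0 0 -1.2 255;0 0 0 0 0 -1.2 255;0 0 0 0 0 -1.2 255;0 0 0 0 0 -1.2 255;0 0 0 0 0 0 255;0 0 0 0 0 0 255"}}

```text
time: 12.07
position: [0.512, 0.1876, 0.1171]
tool_rot: [0.432, 3.112, 0.0]
ft_force: [-0.7, -1.9, 1.9]
grip_width: 0.181
grip_force: 39.9
```

>>> {"op": "move_arm", "data": {"increments": "0 0 -0.3 0 0 -1.2 255;0 0 0 0 0 -1.2 255;0 0 0 0 0 -1.2 255;0 0 0 0 0 -1.2 255;0 0 0 0 0 -1.2 255;0 0 0 0 0 -1.2 255;0 0 0 0 0 -1.2 255;0 0 0 0 0 0 255"}}

```text
time: 12.73
position: [0.5119, 0.1876, 0.1163]
tool_rot: [0.661, 3.071, 0.0]
ft_force: [1.3, -1.9, -1.7]
grip_width: 0.179
grip_force: 39.8
```

>>> {"op": "move_arm", "data": {"increments": "0 0 -0.3 0 0 0 255;0 0 -0.3 0 0 0 255;0 0 -0.3 0 0 0 255;0 0 -0.3 0 0 0 255;0 0 0 0 0 0 255;0 0 0 0 0 0 255;0 0 0 0 0 0 255;0 0 0 0 0 0 255"}}

```text
time: 13.4
position: [0.5119, 0.1875, 0.1155]
tool_rot: [0.659, 3.072, 0.0]
ft_force: [1.7, -1.5, -1.0]
grip_width: 0.181
grip_force: 39.8
```

>>> {"op": "move_arm", "data": {"increments": "0 0 -0.5 0 0 0 255;0 0 -0.5 0 0 0 255;0 0 -0.5 0 0 0 255;0 0 -0.5 0 0 0 255;0 0 0 0 0 0 255;0 0 0 0 0 0 255;0 0 0 0 0 0 255;0 0 0 0 0 0 255"}}

```text
time: 14.07
position: [0.512, 0.1875, 0.1137]
tool_rot: [0.659, 3.071, 0.0]
ft_force: [1.6, -1.3, 1.6]
grip_width: 0.181
grip_force: 39.8
```

>>> {"op": "move_arm", "data": {"increments": "0 0 -0.6 0 0 0 255;0 0 -0.6 0 0 0 255;0 0 -0.6 0 0 0 255;0 0 -0.6 0 0 0 255;0 0 -0.6 0 0 0 255;0 0 0 0 0 0 255;0 0 0 0 0 0 255;0 0 0 0 0 0 255"}}

```text
time: 14.73
position: [0.5121, 0.1875, 0.1108]
tool_rot: [0.659, 3.071, 0.0]
ft_force: [0.3, -2.5, 4.7]
grip_width: 0.177
grip_force: 39.9
```

>>> {"op": "move_arm", "data": {"increments": "0 -0.4 0 0 0 -1 255;0 0 -0.5 0 0 -1 255;0 0 -0.5 0 0 -0.5 255;0 0 -0.5 0 0 0 255;0 0 -0.5 0 0 0 255;0 0 0 0 0 0 255;0 0 0 0 0 0 255;0 0 0 0 0 0 255"}}

```text
time: 15.4
position: [0.5118, 0.1872, 0.1082]
tool_rot: [-0.726, -3.056, -0.0]
ft_force: [2.8, -0.5, -2.2]
grip_width: 0.185
grip_force: 39.8
```

Friction is gone. Next the last few millimetres to home, at about 0.1056.

>>> {"op": "move_arm", "data": {"increments": "0 0 -0.5 0 0 0 255;0 0 -0.5 0 0 0 255;0 0 -0.5 0 0 0 255;0 0 -0.5 0 0 0 255;0 0 -0.4 0 0 0 255;0 0 0 0 0 0 255;0 0 0 0 0 0 255;0 0 0 0 0 0 255"}}

```text
time: 16.07
position: [0.5119, 0.1871, 0.1062]
tool_rot: [0.726, 3.057, 0.0]
ft_force: [3.2, -1.1, -1.8]
grip_width: 0.18
grip_force: 39.8
```

>>> {"op": "move_arm", "data": {"increments": "0.3 0 -0.4 0 0 0 255;0 0 -0.4 0 0 0 255;0 0 -0.3 0 0 0 255;0 0 0 0 0 0 255;0 0 0 0 0 0 255;0 0 0 0 0 0 255;0 0 0 0 0 0 255;0 0 0 0 0 0 255"}}

```text
time: 16.73
position: [0.5124, 0.1871, 0.1054]
tool_rot: [0.726, 3.056, 0.0]
ft_force: [0.8, -2.8, 5.3]
grip_width: 0.179
grip_force: 39.8
```

>>> {"op": "move_arm", "data": {"increments": "0 0 0.5 0 0 -1 255;0 0 0 0 0 -1 255;0 0 0 0 0 -1 255;0 0 0 0 0 -1 255;0 0 0 0 0 -1 255;0 0 0 0 0 -1 255;0 0 0 0 0 -1 255;0 0 0 0 0 -1 255"}}

```text
time: 17.4
position: [0.5122, 0.187, 0.1055]
tool_rot: [-0.94, -2.998, 0.0]
ft_force: [1.5, -2.0, 2.4]
grip_width: 0.181
grip_force: 39.8
```

```bash
cat > st.py <<'E'
from h import *
s=ctrl.get_state();r=s['tool_rot'];m=rot(r)
print(s['time'],s['position'].round(4),'yaw_y',np.degrees(np.arctan2(m[1,1],m[0,1])).round(2),s['ft_force'].round(2),s['torque'].round(3),s['joint_positions'][6].round(3))
E
python3 st.py
```

```text
17.4 [0.5122 0.187  0.1055] yaw_y 55.19 [ 1.52 -2.04  2.38] [-0.525 -0.265  0.065] 0.61
```

>>> {"op": "move_arm", "data": {"increments": "0 0 0 0 0 -1 255;0 0 0 0 0 -1 255;0 0 0 0 0 -1 255;0 0 0 0 0 -1 255;0 0 0 0 0 -1 255;0 0 0 0 0 -1 255;0 0 0 0 0 -1 255;0 0 0 0 0 -1 255"}}

```text
time: 18.07
position: [0.5124, 0.187, 0.1055]
tool_rot: [1.146, 2.924, 0.0]
ft_force: [2.4, -1.5, 1.0]
grip_width: 0.181
grip_force: 39.8
```

```bash
python3 st.py
```

```text
18.0667 [0.5124 0.187  0.1055] yaw_y 47.19 [ 2.39 -1.54  1.02] [-0.559 -0.706  0.144] 0.473
```

>>> {"op": "move_arm", "data": {"increments": "0 0 0 0 0 -1 255;0 0 0 0 0 -1 255;0 0 0 0 0 -1 255;0 0 0 0 0 -1 255;0 0 0 0 0 -1 255;0 0 0 0 0 -1 255;0 0 0 0 0 -1 255;0 0 0 0 0 -1 255"}}

```text
time: 18.73
position: [0.5124, 0.187, 0.1056]
tool_rot: [1.348, 2.837, 0.0]
ft_force: [3.5, -2.9, -0.2]
grip_width: 0.183
grip_force: 39.8
```

```bash
python3 st.py
```

```text
18.7333 [0.5124 0.187  0.1056] yaw_y 39.18 [ 3.5  -2.89 -0.21] [-0.708 -1.065  0.194] 0.336
```

>>> {"op": "move_arm", "data": {"increments": "0.4 -0.3 0 0 0 -0.8 255;0 0 0 0 0 -0.8 255;0 0 0 0 0 -0.8 255;0 0 0 0 0 -0.8 255;0 0 0 0 0 -0.8 255;0 0 0 0 0 -0.8 255;0 0 0 0 0 -0.6 255;0 0 0 0 0 -0.6 255"}}

```text
time: 19.4
position: [0.5126, 0.1868, 0.1055]
tool_rot: [1.494, 2.764, -0.0]
ft_force: [2.8, -2.0, -0.8]
grip_width: 0.181
grip_force: 39.8
```

```bash
python3 st.py
```

```text
19.4 [0.5126 0.1868 0.1055] yaw_y 33.22 [ 2.83 -2.01 -0.82] [-0.694 -1.004  0.157] 0.234
```

>>> {"op": "move_arm", "data": {"increments": "0.2 -0.2 0 0 0 -0.6 255;0 0 0 0 0 -0.6 255;0 0 0 0 0 -0.6 255;0 0 0 0 0 -0.6 255;0 0 0 0 0 -0.6 255;0 0 0 0 0 -0.6 255;0 0 0 0 0 -0.6 255;0 0 0 0 0 0 255"}}

```text
time: 20.07
position: [0.5128, 0.1866, 0.1055]
tool_rot: [-1.593, -2.707, 0.0]
ft_force: [2.0, -1.7, -1.3]
grip_width: 0.182
grip_force: 39.8
```

```bash
python3 st.py
```

```text
20.0667 [0.5128 0.1866 0.1055] yaw_y 29.04 [ 2.04 -1.74 -1.29] [-0.601 -0.869  0.146] 0.163
```

>>> {"op": "move_arm", "data": {"increments": "0.2 -0.1 0 0 0 -0.6 255;0 0 0 0 0 -0.6 255;0 0 0 0 0 -0.6 255;0 0 0 0 0 -0.6 255;0 0 0 0 0 -0.6 255;0 0 0 0 0 -0.6 255;0 0 0 0 0 0 255;0 0 0 0 0 0 255"}}

```text
time: 20.73
position: [0.5129, 0.1865, 0.1055]
tool_rot: [-1.677, -2.657, 0.0]
ft_force: [2.1, -1.7, -0.2]
grip_width: 0.183
grip_force: 39.8
```

```bash
python3 st.py
```

```text
20.7333 [0.5129 0.1865 0.1055] yaw_y 25.48 [ 2.08 -1.68 -0.22] [-0.557 -0.668  0.118] 0.103
```

>>> {"op": "move_arm", "data": {"increments": "0.2 -0.1 0 0 0 -0.6 255;0 0 0 0 0 -0.6 255;0 0 0 0 0 -0.6 255;0 0 0 0 0 -0.6 255;0 0 0 0 0 -0.6 255;0 0 0 0 0 -0.6 255;0 0 0 0 0 0 255;0 0 0 0 0 0 255"}}

```text
time: 21.4
position: [0.5131, 0.1864, 0.1056]
tool_rot: [-1.759, -2.603, 0.0]
ft_force: [1.6, -2.5, -0.7]
grip_width: 0.182
grip_force: 39.8
```

```bash
python3 st.py
```

```text
21.4 [0.5131 0.1864 0.1056] yaw_y 21.88 [ 1.56 -2.53 -0.66] [-0.569 -0.5    0.132] 0.041
```

>>> {"op": "move_arm", "data": {"increments": "0.1 -0.2 0 0 0 -0.6 255;0 0 0 0 0 -0.6 255;0 0 0 0 0 -0.6 255;0 0 0 0 0 -0.6 255;0 0 0 0 0 -0.6 255;0 0 0 0 0 -0.6 255;0 0 0 0 0 0 255;0 0 0 0 0 0 255"}}

```text
time: 22.07
position: [0.5133, 0.1862, 0.1056]
tool_rot: [1.84, 2.546, -0.0]
ft_force: [0.6, -1.6, -0.8]
grip_width: 0.182
grip_force: 39.9
```

```bash
python3 st.py
```

```text
22.0667 [0.5133 0.1862 0.1056] yaw_y 18.29 [ 0.6  -1.57 -0.79] [-0.584 -0.437  0.368] -0.02
```

>>> {"op": "move_arm", "data": {"increments": "0 -0.1 0 0 0 -0.4 255;0 0 0 0 0 0 255;0 0 0 0 0 0 255;0 0 0 0 0 0 255;0 0 0 0 0 0 255;0 0 0 0 0 0 255;0 0 0 0 0 0 255;0 0 0 0 0 0 255"}}

```text
time: 22.73
position: [0.5133, 0.1861, 0.1056]
tool_rot: [1.849, 2.54, -0.0]
ft_force: [1.2, -1.4, -0.5]
grip_width: 0.182
grip_force: 39.9
```

```bash
python3 st.py; python3 - <<'E'
from h import *
p=ctrl.get_image('side'); save(p,'side4.png',(230,220,370,370),4)
E
```

```text
22.7333 [0.5133 0.1861 0.1056] yaw_y 17.88 [ 1.17 -1.44 -0.47] [-0.509 -0.355  0.32 ] -0.026
```

View pics/side4.png

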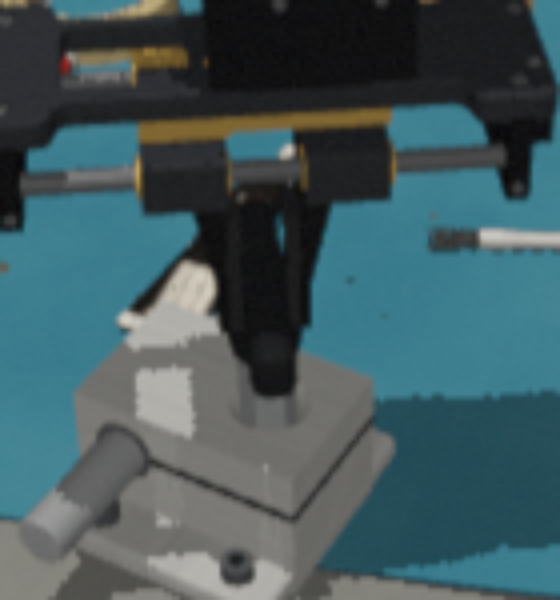

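The key stands home in the block, with the bar just above the top face. I'll add a small turn to confirm the stop.

>>> {"op": "move_arm", "data": {"increments": "0 0 0 0 0 -0.3 255;0 0 0 0 0 -0.3 255;0 0 0 0 0 0 255;0 0 0 0 0 0 255;0 0 0 0 0 0 255;0 0 0 0 0 0 255;0 0 0 0 0 0 255;0 0 0 0 0 0 255"}}

```text
time: 23.45
position: [0.5133, 0.1861, 0.1056]
tool_rot: [1.862, 2.53, -0.0]
ft_force: [1.3, -2.3, -0.5]
grip_width: 0.181
grip_force: 40.0
```

```bash
python3 st.py
```

```text
23.45 [0.5133 0.1861 0.1056] yaw_y 17.28 [ 1.28 -2.35 -0.55] [-0.543 -0.375  0.416] -0.037
```

>>> {"op": "move_arm", "data": {"increments": "0 0 0 0 0 0.5 255;0 0 0 0 0 0.5 255;0 0 0 0 0 0 255;0 0 0 0 0 0 190;0 0 0 0 0 0 150;0 0 0 0 0 0 120;0 0 0 0 0 0 100;0 0 0 0 0 0 100"}}

```text
time: 24.12
position: [0.5132, 0.1864, 0.1056]
tool_rot: [-1.84, -2.546, -0.0]
ft_force: [0.5, 0.5, -0.3]
grip_width: 0.469
grip_force: 0.0
```

>>> {"op": "move_arm", "data": {"increments": "0 0 0 0 0 0 100;0 0 0 0 0 0 100;0 0 2 0 0 0 100;0 0 5 0 0 0 100;0 0 10 0 0 0 100;0 0 12 0 0 0 100;0 0 15 0 0 0 100;0 0 15 0 0 0 100"}}

```text
time: 24.78
position: [0.5136, 0.1861, 0.1665]
tool_rot: [1.84, 2.546, 0.001]
ft_force: [-0.2, 0.1, 0.0]
grip_width: 0.609
grip_force: 0.0
```

>>> {"op": "move_arm", "data": {"increments": "0 0 20 0 0 0 100;0 0 20 0 0 0 100;0 0 20 0 0 0 100;0 0 20 0 0 0 100;-10 -30 0 0 0 0 100;-10 -30 0 0 0 0 100;-10 -30 0 0 0 0 100;0 0 0 0 0 0 100"}}

```text
time: 25.45
position: [0.4829, 0.0891, 0.2466]
tool_rot: [1.85, 2.537, 0.0]
ft_force: [0.9, -0.1, -0.0]
grip_width: 0.61
grip_force: 0.0
```

```bash
python3 st.py; python3 - <<'E'
from h import *
p=ctrl.get_image('side'); save(p,'side5.png',(230,220,370,370),4); C=cloud(p); d=p['depth']>0
for n in ('side','top'):
    p=ctrl.get_image(n); C=cloud(p); d=p['depth']>0
    a=(np.hypot(C[...,0]-.512,C[...,1]-.184)<.07)&(C[...,2]>.112)&(C[...,2]<.135)&d
    q=C[a]; print(n,len(q),cv2.minAreaRect((q[:,:2]*1000).astype(np.float32)),np.percentile(q[:,2],[10,50,90,98]))
E
```

```text
25.45 [0.4829 0.0891 0.2466] yaw_y 17.79 [ 0.91 -0.06 -0.02] [-0.152  0.108  0.023] 0.059
side 516 ((512.7921142578125, 186.9620819091797), (16.069442749023438, 91.1938247680664), 19.181806564331055) [0.11876203 0.12381009 0.12516619 0.12583526]Traceback (most recent call last):
  File "<stdin>", line 6, in <module>
    return _quantile_unchecked(
        a, q, axis, out, overwrite_input, method, keepdims, weights)
    return _ureduce(a,
                    func=_quantile_ureduce_func,
    ...<5 lines>...
                    overwrite_input=overwrite_input,
                    method=method)
    r = func(a, **kwargs)
    result = _quantile(arr,
                       quantiles=q,
    ...<2 lines>...
                       out=out,
                       weights=wgt)
    slices_having_nans = np.isnan(arr[-1, ...])
                                  ~~~^^^^^^^^^
IndexError: index -1 is out of bounds for axis 0 with size 0
```

View pics/side5.png

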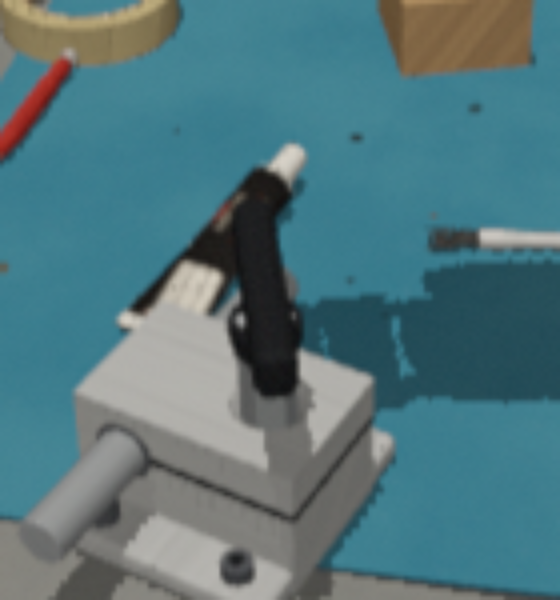

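The bar's top is at about 0.125 m, where 0.124 is fully home. The key stands upright and released, and the bystanders near the block look undisturbed. I'm handing in.

```bash
python3 -c "
from bench import ctrl
print(ctrl.close_job())"
```

```text
the job is handed in; nothing more can be done
None
```

I turned the screw clockwise until it came up tight against its stop, left the key released, upright and fully home in it, and handed the job in at about 25.6 s; no verdict came back.

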